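# Load the dry-bath heater

### The arm

A 6-joint arm with a two-finger parallel gripper is mounted at the origin on a cart in front of the work surface, level with it; the furniture and walls round the work are solid. World frame = base frame: x ahead of the robot, y to its left, z up, the work surface at z = 0. Lengths are in m, angles in rad, forces in N, time in s.
With the tool pointing down it reaches from about 0.3 to 0.875 m from the base axis. Payload 6.4 kg.
Tool frame: the origin (TCP) lies on the centre line of the jaws, within the pads' length; the fingertips stand 22 mm ahead of it and the grasp point (between the pads) lies 3 mm ahead of it; z points along the fingers, y is the line along which they close (so a half turn about z gives the same grasp; the last joint's range is limited). The gripper opens to 85 mm and grips with 20 to 120 N. Pads are 22 mm wide; open, the fingers measure 114 mm over their backs; the gripper's body (76 mm by 85 mm) begins 54 mm behind the grasp point. The pads swing forward as they close: fully open they stand 13 mm farther back than shut.
Start: joints at [0.947, 0.181, 1.607, -0, 1.354, -0.206], TCP at [0.233, 0.526, 0.224] pointing down, gripper open.
Joint ranges: [-2.99, 2.99], [-0.89, 2.07], [0.3, 2.58], [-1.14, 4.28], [0, 2.63], [-3.12, 3.12]. Speed limits (rad/s): [2.57, 2.57, 3.01, 3.14, 3.14, 3.14].

### API

Orientations are given as a unit quaternion [w, x, y, z].
In Python, from cell import r gives the robot as it stands.
- The arm moves only by the tool drive_tool, never from a script. Its argument "targets" is a list of rows, each a list of 7 numbers: the opening, from 0 (shut) to 1 (fully open), then the shift along the tool's x, y, z scaled (see below), then the turn, a rotation vector about the tool's x, y, z scaled (see below). In form: [[fingers, x, y, z, wx, wy, wz], ...]. A call has 1 to 12 rows; each row is the pose to reach, as a shift and turn from the pose commanded when the call began, along the tool's axes at that moment; what a row does not reach only later rows make up. The controller multiplies each number of a shift by 0.3 m and each number of a turn by pi/2 rad. A row lasts 1/10 s, in which the tool goes at most 50 mm and 8.59 degrees, less where a joint would pass 70% of its speed; a pose out of reach is approached as far as the arm can. A call with a number of a shift or a turn outside -1 to 1 is refused whole. A call with a gripper value outside its range is refused whole. The fingers move at their own pace and stop on an object; "newtons" is the grip in N (left out, the last holds). Time passes only in rows, so rows that repeat a pose let the fingers close. It gives the time, the measured TCP pose, the force, the opening and the grip force at its end, in the units of the state.
- r.get_state(): the state, without advancing time (a new reading comes with each control period).
- r.get_image(name): name is "scene" or "top" or "wrist"; returns a dict with "img" (384x512x3 uint8, blue, green, red), "depth" (384x512 float32, m along the optical axis (not along the pixel's ray), 0 where there is no reading), "fovy" (degrees; the focal length in pixels is half the picture's height over the tangent of half this angle, whatever the lens; pixels are square), "cx", "cy" (the principal point, pixels), "extrinsics" (4x4, takes a point from camera to world coordinates); the wrist camera has in their place "T_tool_cam" (4x4, takes a point from camera to tool coordinates, whose origin is the TCP and whose axes are the flange's). Camera axes: x right, y down, z forward; pixel columns grow to the right and rows downward; lengths in m; the calibration is good to about 2 mm. A picture is of the moment at which its call begins: read the wrist's pose just before it.
- r.sign_off(): hands the job in; it is judged then, once.
The state is a dict: "time": time; "qpos": joint angles; "dq": joint speeds; "effort": joint torques, N m; "position": TCP position; "orientation": TCP orientation; "force": force on the tool from outside, world axes, zero at the start; "moment": the same for the moment, N m; "opening": finger opening in m; "grip_force": force on a finger pad.
Only numpy, scipy, OpenCV 4.12 (cv2) and the standard library are available. Lean on these libraries where they do the work, as an engineer would, in place of code of your own. Each camera call takes 0.05 s, during which the arm holds its last target. There are 200 camera calls.

### The job

Load the dry-bath heater for warming: put the blood tube that stands alone in the near black rack, the small bottle with the black cap, the large bottle with the red cap and the white jar each into the aluminium block whose well is bored to its size, standing upright on the floor of the well. Keep every vessel upright on the way, and leave all four released and at rest.

Things in the scene. Friction and masses are not known exactly. Their poses are not given: they have to be found in the camera images.
- tube: Capped blood tube, 79 mm tall: glass 13 mm in diameter, purple stopper 16.4 mm in diameter from 62 to 79 mm above the foot; grasp the stopper 70 mm above the foot. It stands alone in the near, otherwise empty black rack, its foot 4 mm above the worktop; lift it straight up. Origin at the centre of its underside, z up along it. 11 g.
- small_bottle: Small amber reagent bottle with black screw cap, 66 mm tall; body 30 mm in diameter, cap 23.4 mm in diameter from 48 to 66 mm above the base (does not turn); grasp the cap about 57 mm above the base. Stands loose close by the right side of the mixer (other bottles far off at the right stay there). Origin at the centre of its underside, z up. About 50 g.
- large_bottle: Large amber reagent bottle with red screw cap, 82 mm tall; body 40 mm in diameter, cap 31.2 mm in diameter from 60 to 82 mm above the base (does not turn); grasp the cap about 71 mm above the base. Stands loose close by the right side of the mixer (other bottles far off at the right stay there). Origin at the centre of its underside, z up. About 90 g.
- jar: Squat white wide-mouth plastic sample jar, 65 mm tall; body 60 mm in diameter, white screw cap 53.2 mm in diameter from 49 to 65 mm above the base (does not turn); grasp the cap about 57 mm above the base. Stands loose close by the right side of the mixer. Origin at the centre of its underside, z up. About 100 g.
- block_tube_mouth (a point): Centre of the mouth of the well for the tube: 18 mm bore, the smallest of the four, 45 mm deep, a round hole in the middle of its own 80 x 80 x 55 mm aluminium block, countersunk (4 mm wider all round in the top 7 mm). The point lies on the well's axis, level with the block's top, 75 mm above the worktop; z up, x and y along the block's sides.
- block_small_mouth (a point): Centre of the mouth of the well for the small bottle: 35 mm bore, the second smallest of the four, 30 mm deep, a round hole in the middle of its own 80 x 80 x 55 mm aluminium block, countersunk (4 mm wider all round in the top 7 mm). The point lies on the well's axis, level with the block's top, 75 mm above the worktop; z up, x and y along the block's sides.
- block_large_mouth (a point): Centre of the mouth of the well for the large bottle: 45 mm bore, the second largest of the four, 35 mm deep, a round hole in the middle of its own 80 x 80 x 55 mm aluminium block, countersunk (4 mm wider all round in the top 7 mm). The point lies on the well's axis, level with the block's top, 75 mm above the worktop; z up, x and y along the block's sides.
- block_jar_mouth (a point): Centre of the mouth of the well for the jar: 65 mm bore, the largest of the four, 30 mm deep, a round hole in the middle of its own 80 x 80 x 55 mm aluminium block, countersunk (4 mm wider all round in the top 7 mm). The point lies on the well's axis, level with the block's top, 75 mm above the worktop; z up, x and y along the block's sides.
- dry_bath: White dry-bath heater, fixed, 196 x 196 mm, rim 68 mm high, lower sloping control panel in front. Holds the four fixed blocks two by two, centres 82 mm apart, any block in any bay. Origin on the worktop under the middle of the four; x away from the panel. Left of the robot; a fixed roller mixer 106 mm high stands between it and the vessels: carry them over it.
- tube_rack: Black tube rack, fixed, 108 x 200 mm and 24 mm high, 5 x 10 holes of 14.6 mm; only the one tube stands in it, near its front left. (A second black rack with several tubes, farther off to the right, is not part of the job.) Origin at the centre of its underside; x across its short side, away from the robot. The roller mixer left of it reaches to about y = -0.17 m (its front cover -0.20 m).
Mind the look-alikes: they are no part of the job. What is shaped like the large_bottle but blue or purple is not meant.

How it is judged:
At the end, for the whole second after the job is handed in: Each of the four vessels stands in its own well: its foot within 8 mm of the well's axis and within 6 mm of the well's floor (tube 45 mm, small bottle 30 mm, large bottle 35 mm, jar 30 mm below the mouth), within 0.2 rad of upright, released and at rest (horizontal distance between tube and block_tube_mouth below 0.008 m and z of tube in the frame of block_tube_mouth below -0.039 m and angle between each of tube, small_bottle, large_bottle, jar's own z axis and vertical below 0.2 rad and linear speed of each of tube, small_bottle, large_bottle, jar below 0.02 m/s and horizontal distance between small_bottle and block_small_mouth below 0.008 m and z of small_bottle in the frame of block_small_mouth below -0.024 m and horizontal distance between large_bottle and block_large_mouth below 0.008 m and z of large_bottle in the frame of block_large_mouth below -0.029 m and horizontal distance between jar and block_jar_mouth below 0.008 m and z of jar in the frame of block_jar_mouth below -0.024 m); the robot touches nothing.
It fails at once if the tube is tipped more than 0.7 rad from upright (angle between tube's own z axis and vertical above 0.7 rad).
It fails at once if the small bottle is tipped more than 0.7 rad from upright (angle between small_bottle's own z axis and vertical above 0.7 rad).
It fails at once if the large bottle is tipped more than 0.7 rad from upright (angle between large_bottle's own z axis and vertical above 0.7 rad).
It fails at once if the jar is tipped more than 0.7 rad from upright (angle between jar's own z axis and vertical above 0.7 rad).
It also fails if it takes over 112 s, if anything falls off the work surface, if the arm or the gripper's body presses on something with over 40 N, if the wrist force passes 120 N, or if a joint passes its speed limit or range.

## Working session

There is one attempt and no reset: what is moved stays moved. The work goes in short steps, Python scripts to look and compute and a tool call to move; the robot and the scene stay as the last step left them, time stands still between calls to the robot, and variables do not carry over. Pictures are saved under pics/ and viewed, at most 14 in all, crops included, and the job is handed in when it is done.

Besides the shell and the picture viewer there is one more tool, called after "Request:" by a JSON object that holds its "fn" and its "kwargs". drive_tool: Moves the arm, as the interface text tells. Shifts and turns lie within -1 to 1; 1 stands for 0.3 m of shift or pi/2 rad of turn. Its arguments: {"type":"object","properties":{"targets":{"type":"array","items":{"type":"array","items":{"type":"number"}}},"newtons":{"type":"number"}},"required":["targets"]}

```bash
mkdir -p pics; ls; python3 - <<'E'
from cell import r
import cv2,numpy as np,pickle
s=r.get_state();print({k:np.round(v,4).tolist() for k,v in s.items()})
for n in("scene","top"):
    d=r.get_image(n);pickle.dump(d,open(n+'.pkl','wb'));cv2.imwrite(f'pics/{n}1.png',d['img'])
    print(n,d['fovy'],d['cx'],d['cy'],np.round(d['extrinsics'],3).tolist())
E
```

```text
pics
{'time': 0.0, 'qpos': [0.9467, 0.1815, 1.608, 0.0, 1.3538, -0.2063], 'dq': [0.0, 0.0007, 0.0002, 0.0018, -0.0006, 0.0006], 'effort': [-0.0002, -44.4864, -35.1335, -0.0002, 0.0089, -0.0], 'position': [0.2329, 0.5251, 0.2231], 'orientation': [-0.0004, 0.2074, 0.9783, -0.0008], 'force': [0.3597, -0.644, 0.3756], 'moment': [0.07, -0.0118, -0.0151], 'grip_force': 0.0, 'opening': 0.0854}
scene 55.66061636907417 249.96992403771006 189.17800293863246 [[0.845, -0.239, 0.478, -0.127], [-0.534, -0.411, 0.739, -1.03], [0.02, -0.88, -0.475, 0.737], [0.0, 0.0, 0.0, 1.0]]
top 45.476250932107035 257.94779431850606 192.103604550009 [[-0.001, -0.996, 0.091, 0.39], [-1.0, 0.001, 0.005, -0.026], [-0.006, -0.091, -0.996, 1.57], [0.0, 0.0, 0.0, 1.0]]
```

View pics/scene1.png

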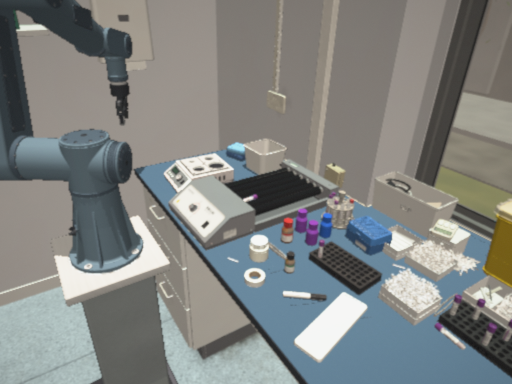

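View pics/top1.png

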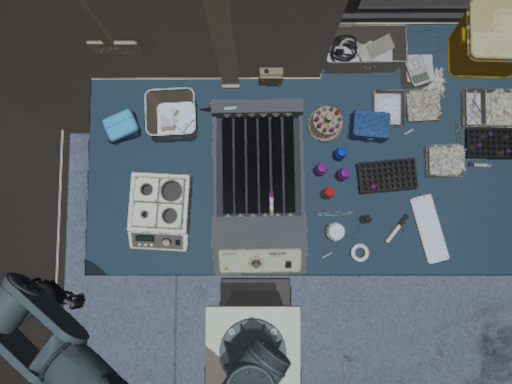

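The scene view shows the red cap at (288,225), the black cap at (290,257), the white jar at (260,242) and the lone tube at (321,247). In the top view these are red (329,193), black (365,219), jar (335,232) and tube (375,186).

Look-alikes in the top view:
- Purple bottles at (320,169) and (343,174)
- Blue bottle at (341,154)
- White tape ring at (360,253)
- Tubes in the far rack at about (480,150)
- Tube on the mixer at (270,195)

Next I'll check these in a close crop and measure.

```bash
cat > h.py <<'E'
import numpy as np,cv2,pickle
from scipy.spatial.transform import Rotation as R
def f(d): return d['img'].shape[0]/2/np.tan(np.radians(d['fovy'])/2)
def cast(d,u,v,z,E=None):
    E=d['extrinsics'] if E is None else E
    ray=E[:3,:3]@np.array([(u-d['cx'])/f(d),(v-d['cy'])/f(d),1.])
    return E[:3,3]+ray*(z-E[2,3])/ray[2]
def world(d,E=None):
    E=d['extrinsics'] if E is None else E
    v,u=np.mgrid[:384,:512]; D=d['depth']
    P=np.stack([(u-d['cx'])/f(d)*D,(v-d['cy'])/f(d)*D,D],-1)
    return P@E[:3,:3].T+E[:3,3]
E
python3 - <<'E'
from h import *
d=pickle.load(open('top.pkl','rb'));I=d['img'];W=world(d)
a=cv2.resize(I[165:255,122:197],None,fx=6,fy=6,interpolation=2)
b=cv2.resize(I[145:265,308:398],None,fx=4.5,fy=4.5,interpolation=2)
c=np.zeros((600,a.shape[1]+b.shape[1],3),np.uint8);c[:a.shape[0],:a.shape[1]]=a;c[:b.shape[0],a.shape[1]:]=b
cv2.imwrite('pics/crop1.png',c)
h=cv2.cvtColor(I,cv2.COLOR_BGR2HSV);H,S,V=[h[...,i].astype(int) for i in range(3)]
def rep(n,m,box,z):
    k=np.zeros_like(m);x0,y0,x1,y1=box;k[y0:y1,x0:x1]=m[y0:y1,x0:x1]
    c,l,st,ce=cv2.connectedComponentsWithStats(k.astype(np.uint8))
    i=1+np.argmax(st[1:,4]);u,v=ce[i];print(n,st[i],ce[i].round(1),cast(d,u,v,z).round(4),'maxz',np.percentile(W[l==i][:,2],[50,90]).round(3))
rep('red',((H<8)|(H>172))&(S>120)&(V>70),(315,180,345,206),.082)
rep('black',(V<55),(352,205,382,230),.066)
rep('jar',(V>150)&(S<60),(320,218,350,245),.065)
rep('tube',(H>125)&(H<165)&(S>80),(362,176,388,196),.083)
for n,b,z in(('w1',(136,178,158,200),.075),('w2',(160,178,185,204),.075),('w3',(136,204,158,226),.075),('w4',(160,204,185,226),.075)):
    rep(n,V<110,b,z)
for (x,y) in((240,230),(260,150),(215,180)):print(W[y,x].round(3))
E
```

```text
red [325 187  10  10  71] [329.3 191.5] [ 0.5277 -0.2502  0.082 ] maxz [0.081 0.087]
black [364 218   3   4   4] [364.8 219.5] [ 0.437  -0.3673  0.066 ] maxz [0.062 0.069]
jar [327 223  18  18 228] [336.2 231.1] [ 0.399  -0.2735  0.065 ] maxz [0.065 0.07 ]
tube [371 184   6   5  23] [373.4 186.1] [ 0.5452 -0.3942  0.083 ] maxz [0.082 0.086]
w1 [141 184  11  11  96] [146.  188.9] [0.5376 0.35   0.075 ] maxz [0.048 0.067]
w2 [161 181  20  20 313] [170.8 190.3] [0.533  0.2684 0.075 ] maxz [0.047 0.061]
w3 [142 211   5   6  25] [144.  213.6] [0.4567 0.3546 0.075 ] maxz [0.047 0.068]
w4 [162 208  14  15 155] [168.8 215.2] [0.4514 0.2735 0.075 ] maxz [0.042 0.068]
[0.403 0.04  0.104]
[ 0.667 -0.025  0.073]
[0.57  0.126 0.048]
```

View pics/crop1.png

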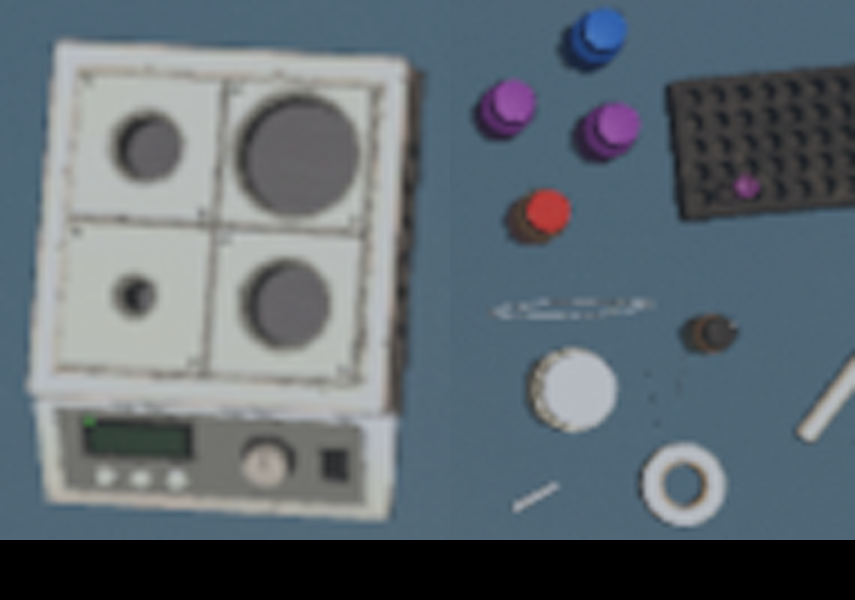

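The crop confirms the choices. The wells are tube front-left, large front-right, small back-left and jar back-right. I'll align the tool and go above the bath for a wrist look.

Request:
{"fn": "drive_tool", "kwargs": {"targets": [[1, -0.95, -0.36, -0.27, 0, 0, -0.266], [1, -0.95, -0.36, -0.27, 0, 0, -0.266], [1, -0.95, -0.36, -0.27, 0, 0, -0.266], [1, -0.95, -0.36, -0.27, 0, 0, -0.266], [1, -0.95, -0.36, -0.27, 0, 0, -0.266], [1, -0.95, -0.36, -0.27, 0, 0, -0.266], [1, -0.95, -0.36, -0.27, 0, 0, -0.266], [1, -0.95, -0.36, -0.27, 0, 0, -0.266], [1, -0.95, -0.36, -0.27, 0, 0, -0.266], [1, -0.95, -0.36, -0.27, 0, 0, -0.266], [1, -0.95, -0.36, -0.27, 0, 0, -0.266], [1, -0.95, -0.36, -0.27, 0, 0, -0.266]]}}

```text
time: 1.3
position: [0.4491, 0.312, 0.3047]
orientation: [-0.0, -0.001, 1.0, -0.0]
force: [0.4, 0.4, 0.7]
opening: 0.0853
grip_force: 0.0
```

```bash
cat >> h.py <<'E'
def wrist(r,name):
    s=r.get_state();d=r.get_image('wrist')
    q=s['orientation'];T=np.eye(4);T[:3,:3]=R.from_quat([q[1],q[2],q[3],q[0]]).as_matrix();T[:3,3]=s['position']
    E=T@d['T_tool_cam'];d['E']=E;d['T']=T;pickle.dump(d,open(name+'.pkl','wb'));cv2.imwrite(f'pics/{name}.png',d['img'])
    return s,d
E
python3 - <<'E'
from h import *
from cell import r
s,d=wrist(r,'w1')
print(s['time'],s['position'],s['orientation'],s['qpos']);print(d['T_tool_cam'].round(4),d['fovy'])
E
```

```text
1.3 [0.44907218 0.31203196 0.30467202] [-2.89523940e-04 -9.12773611e-04  9.99999538e-01 -8.46282956e-05] [ 3.90090938e-01  6.07539039e-02  1.57736885e+00  6.32480356e-05
  1.50406987e+00 -1.18253517e+00]
[[ 1.000e-04 -9.659e-01 -2.590e-01  6.460e-02]
 [ 1.000e+00 -0.000e+00  3.000e-04  1.000e-04]
 [-3.000e-04 -2.590e-01  9.659e-01 -1.501e-01]
 [ 0.000e+00  0.000e+00  0.000e+00  1.000e+00]] 69.93557738387209
```

View pics/w1.png

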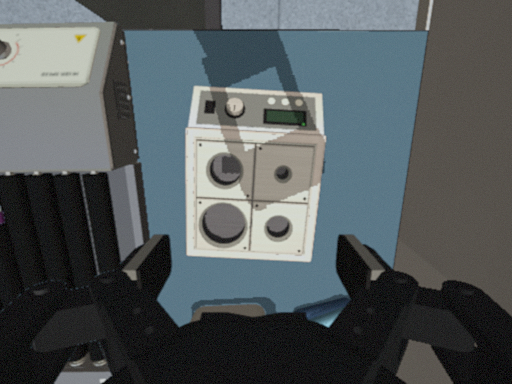

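The wrist view shows large at (224,171), tube at (284,173), jar at (223,224) and small at (278,227). I'll measure the mouth outlines from the depth holes.

```bash
python3 - <<'E'
from h import *
d=pickle.load(open('w1.pkl','rb'));W=world(d,d['E']);z=W[...,2]
print('block top z',np.median(z[205:212,200:206]),z[150,260],z[245,255])
zt=np.median(z[140:160,245:262]);print(zt)
g=d['img'].max(-1)
for n,(x,y),rr,rad in(('large',(224,171),22,.0265),('tube',(284,173),13,.013),('jar',(223,224),27,.0365),('small',(278,227),18,.0215)):
    for nm,m in(('depth',z<zt-.004),('col',g<130)):
        k=np.zeros(m.shape,np.uint8);cv2.circle(k,(x,y),rr,1,-1);k&=m.astype(np.uint8)
        cs,_=cv2.findContours(k,0,2);c=max(cs,key=cv2.contourArea)[:,0]
        P=np.array([cast(d,u,v,.075,d['E'])[:2] for u,v in c])
        (a,b),rd=cv2.minEnclosingCircle(P.astype(np.float32)) 
        A=np.c_[2*P,np.ones(len(P))];s=np.linalg.lstsq(A,(P**2).sum(1),rcond=None)[0]
        print(n,nm,'fit',s[:2].round(4),np.sqrt(s[2]+s[0]**2+s[1]**2).round(4),'exp',rad,'encl',round(a,4),round(b,4),round(rd,4))
E
```

```text
block top z 0.07511724523585186 0.07597319711163153 0.0749156175289209
0.0748981785745669
large depth fit [0.4525 0.2723] 0.0231 exp 0.0265 encl 0.4528 0.2721 0.0243
large col fit [0.4514 0.2738] 0.0232 exp 0.0265 encl 0.4519 0.2741 0.0246
tube depth fit [0.4571 0.3534] 0.0099 exp 0.013 encl 0.4576 0.3535 0.0111
tube col fit [0.4578 0.3536] 0.0123 exp 0.013 encl 0.4578 0.3534 0.0128
jar depth fit [0.5335 0.2677] 0.0329 exp 0.0365 encl 0.534 0.2676 0.0341
jar col fit [0.5326 0.2675] 0.0318 exp 0.0365 encl 0.532 0.2677 0.033
small depth fit [0.5382 0.3489] 0.0181 exp 0.0215 encl 0.5381 0.349 0.0194
small col fit [0.5373 0.3484] 0.0169 exp 0.0215 encl 0.5368 0.3482 0.0179
```

Request:
{"fn": "drive_tool", "kwargs": {"targets": [[1, 0, -1, 0, 0, 0, 0], [1, 0, -1, 0, 0, 0, 0], [1, 0, -1, 0, 0, 0, 0], [1, 0, -1, 0, 0, 0, 0], [1, 0, -1, 0, 0, 0, 0], [1, 0, -1, 0, 0, 0, 0], [1, 0, -1, 0, 0, 0, 0]]}}

```text
time: 2.05
position: [0.45, 0.0061, 0.3051]
orientation: [0.0, 0.004, 1.0, -0.001]
force: [0.4, 0.4, 0.6]
opening: 0.085
grip_force: 0.0
```

Request:
{"fn": "drive_tool", "kwargs": {"targets": [[1, 0.03, -1, 0, 0, 0, 0], [1, 0.03, -1, 0, 0, 0, 0], [1, 0.03, -1, 0, 0, 0, 0], [1, 0.03, -1, 0, 0, 0, 0], [1, 0.03, -1, 0, 0, 0, 0], [1, 0.03, -1, 0, 0, 0, 0], [1, 0.03, -1, 0, 0, 0, 0], [1, 0.03, -1, 0, 0, 0, 0], [1, 0.03, -1, 0, 0, 0, 0]]}}

```text
time: 2.95
position: [0.4415, -0.2873, 0.3048]
orientation: [-0.0, -0.001, 1.0, 0.0]
force: [-0.3, -0.2, -0.2]
opening: 0.0851
grip_force: 0.0
```

```bash
python3 - <<'E'
from h import *
from cell import r
s,d=wrist(r,'w2');print(s['time'],s['position'],s['orientation'],np.round(s['qpos'],2))
E
```

```text
2.95 [ 0.44146077 -0.28731991  0.30482901] [-4.76780393e-05 -7.37910801e-04  9.99999648e-01  3.96006283e-04] [-0.8   0.01  1.63  0.    1.5  -2.38]
```

View pics/w2.png

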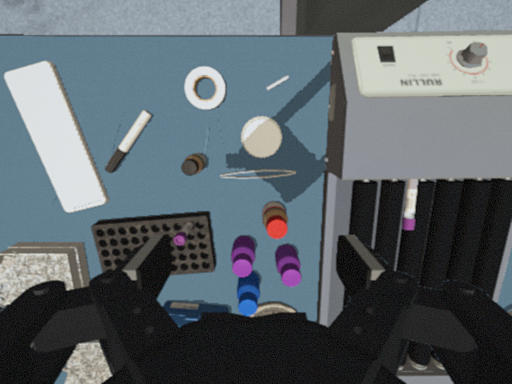

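In the wrist view the red cap is at (278,229), the black cap at (190,167), the jar at (262,137) and the tube stopper at (180,240).

```bash
python3 - <<'E'
from h import *
d=pickle.load(open('w2.pkl','rb'));W=world(d,d['E']);z=W[...,2]
h=cv2.cvtColor(d['img'],cv2.COLOR_BGR2HSV);H,S,V=[h[...,i].astype(int) for i in range(3)]
for n,b,zt,m in(('large',(262,200,292,242),.082,((H<7)|(H>172))&(S>150)&(V>90)),('small',(176,148,212,182),.066,None),('jar',(236,110,290,162),.065,None),('tube',(170,230,190,248),.083,(H>125)&(H<165)&(S>70))):
    x0,y0,x1,y1=b
    for nm,mm in(('col',m),('dep',(z>zt-.006)&(z<zt+.012))):
        if mm is None: continue
        k=np.zeros(z.shape,np.uint8);k[y0:y1,x0:x1]=mm[y0:y1,x0:x1]
        c,l,st,ce=cv2.connectedComponentsWithStats(k);i=1+np.argmax(st[1:,4])
        cs,_=cv2.findContours((l==i).astype(np.uint8),0,2);(u,v),rd=cv2.minEnclosingCircle(cs[0])
        p=cast(d,u,v,zt,d['E']);print(n,nm,st[i],round(u),round(v),'r',round(rd*(d['E'][2,3]-zt)/f(d),4),p.round(4),'cen',cast(d,*ce[i],zt,d['E']).round(4),'z',np.median(z[l==i]).round(4))
E
```

```text
large col [266 218  21  20 322] 276 228 r 0.0141 [ 0.5282 -0.2533  0.082 ] cen [ 0.5286 -0.253   0.082 ] z 0.082
large dep [267 218  21  21 343] 277 228 r 0.0143 [ 0.5289 -0.2526  0.082 ] cen [ 0.5292 -0.2524  0.082 ] z 0.082
small dep [181 160  17  16 213] 189 167 r 0.0118 [ 0.4424 -0.3784  0.066 ] cen [ 0.4427 -0.3782  0.066 ] z 0.0664
jar dep [ 243  118   39   40 1154] 262 137 r 0.028 [ 0.4006 -0.2749  0.065 ] cen [ 0.4008 -0.2751  0.065 ] z 0.0652
tube col [173 232  15  15 143] 180 239 r 0.0099 [ 0.546  -0.3943  0.083 ] cen [ 0.5458 -0.3945  0.083 ] z 0.0807
tube dep [174 234  12  11  99] 180 239 r 0.0078 [ 0.546  -0.3948  0.083 ] cen [ 0.5463 -0.3947  0.083 ] z 0.0819
```

Request:
{"fn": "drive_tool", "kwargs": {"targets": [[0.5, -0.348, -0.357, 0.55, 0, 0, 0], [0.5, -0.348, -0.357, 0.55, 0, 0, 0], [0.5, -0.348, -0.357, 0.55, 0, 0, 0], [0.5, -0.348, -0.357, 0.55, 0, 0, 0], [0.5, -0.348, -0.357, 0.55, 0, 0, 0], [0.5, -0.348, -0.357, 0.55, 0, 0, 0], [0.5, -0.348, -0.357, 0.55, 0, 0, 0], [0.5, -0.348, -0.357, 0.65, 0, 0, 0], [0.5, -0.348, -0.357, 0.759, 0, 0, 0], [0.5, -0.348, -0.357, 0.759, 0, 0, 0], [0.5, -0.348, -0.357, 0.759, 0, 0, 0]]}}

```text
time: 4.1
position: [0.5458, -0.3954, 0.0793]
orientation: [0.0, -0.0, 1.0, -0.0]
force: [1.0, -0.4, -0.2]
opening: 0.0426
grip_force: 0.0
```

Request:
{"fn": "drive_tool", "kwargs": {"targets": [[0, 0, 0, 0, 0, 0, 0], [0, 0, 0, 0, 0, 0, 0], [0, 0, 0, 0, 0, 0, 0], [0, 0, 0, 0, 0, 0, 0], [0, 0, 0, 0, 0, 0, 0], [0, 0, 0, 0, 0, 0, 0], [0, 0, 0, 0, 0, 0, 0], [0, 0, 0, 0, 0, 0, 0]], "newtons": 25}}

```text
time: 4.9
position: [0.5453, -0.3959, 0.0772]
orientation: [-0.0, -0.0, 1.0, 0.0]
force: [-0.2, -0.2, -0.1]
opening: -0.0
grip_force: 0.0
```

The fingers shut on nothing, so I'll look.

```bash
python3 - <<'E'
from h import *
from cell import r
s,d=wrist(r,'w3');print(s['position'])
t=r.get_image('scene');pickle.dump(t,open('s3.pkl','wb'))
a=cv2.resize(t['img'][210:300,270:400],None,fx=4,fy=4,interpolation=2)
b=cv2.resize(d['img'],None,fx=.55,fy=.55)
c=np.zeros((600,800,3),np.uint8);c[:360,:520]=a;c[360:571,:281]=b[:211];c=np.vstack([c]);cv2.imwrite('pics/s3.png',c)
E
```

```text
[ 0.54533799 -0.3958638   0.07717257]Traceback (most recent call last):
  File "<stdin>", line 7, in <module>
ValueError: could not broadcast input array from shape (211,282,3) into shape (211,281,3)
```

```bash
python3 - <<'E'
from h import *
t=pickle.load(open('s3.pkl','rb'));d=pickle.load(open('w3.pkl','rb'))
a=cv2.resize(t['img'][215:290,280:400],None,fx=4,fy=4,interpolation=2)
b=cv2.resize(d['img'],(400,300))
c=np.zeros((600,480,3),np.uint8);c[:300]=a;c[300:,:400]=b;cv2.imwrite('pics/s3.png',c)
E
```

```text
(no output)
```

View pics/s3.png

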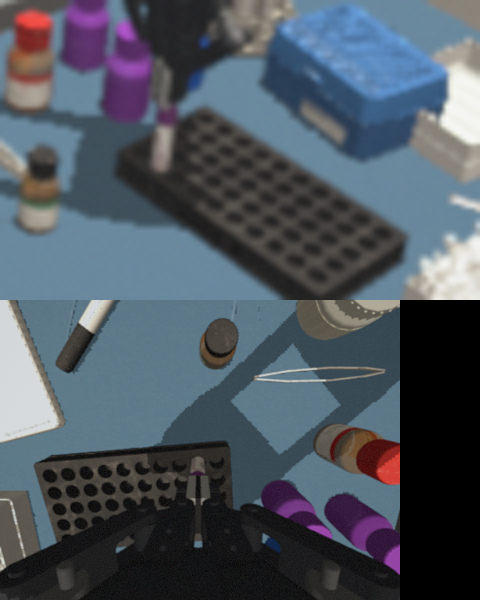

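The zoom is too coarse. I'll look at a full-resolution crop of the wrist image around the stopper.

```bash
python3 - <<'E'
from h import *
from cell import r
d=pickle.load(open('w3.pkl','rb'))
cv2.imwrite('pics/w3c.png',cv2.resize(d['img'][180:320,190:320],None,fx=4,fy=4,interpolation=2))
W=world(d,d['E'])
for v in range(196,300,6):print(v,[tuple(W[v,u].round(3)) for u in(248,254,258)],d['img'][v,254])
s=r.get_state();print(s['opening'],s['grip_force'])
E
```

```text
196 [(np.float64(0.537), np.float64(-0.4), np.float64(0.025)), (np.float64(0.537), np.float64(-0.395), np.float64(0.025)), (np.float64(0.537), np.float64(-0.392), np.float64(0.025))] [37 46 48]
202 [(np.float64(0.542), np.float64(-0.4), np.float64(0.023)), (np.float64(0.542), np.float64(-0.395), np.float64(0.026)), (np.float64(0.543), np.float64(-0.392), np.float64(0.02))] [ 96 104 112]
208 [(np.float64(0.542), np.float64(-0.399), np.float64(0.038)), (np.float64(0.481), np.float64(-0.396), np.float64(0.227)), (np.float64(0.543), np.float64(-0.392), np.float64(0.037))] [ 84  95 101]
214 [(np.float64(0.543), np.float64(-0.399), np.float64(0.05)), (np.float64(0.541), np.float64(-0.395), np.float64(0.055)), (np.float64(0.542), np.float64(-0.392), np.float64(0.052))] [ 90 100 107]
220 [(np.float64(0.54), np.float64(-0.399), np.float64(0.068)), (np.float64(0.54), np.float64(-0.395), np.float64(0.068)), (np.float64(0.541), np.float64(-0.393), np.float64(0.068))] [53 28 54]
226 [(np.float64(0.535), np.float64(-0.399), np.float64(0.091)), (np.float64(0.535), np.float64(-0.395), np.float64(0.0
[... 1744 characters left out ...]
p.float64(0.123)), (np.float64(0.543), np.float64(-0.394), np.float64(0.13))] [31 33 34]
286 [(np.float64(0.544), np.float64(-0.398), np.float64(0.132)), (np.float64(0.551), np.float64(-0.395), np.float64(0.122)), (np.float64(0.545), np.float64(-0.394), np.float64(0.131))] [38 38 42]
292 [(np.float64(0.547), np.float64(-0.398), np.float64(0.131)), (np.float64(0.553), np.float64(-0.395), np.float64(0.123)), (np.float64(0.548), np.float64(-0.394), np.float64(0.13))] [43 42 43]
298 [(np.float64(0.55), np.float64(-0.398), np.float64(0.132)), (np.float64(0.557), np.float64(-0.395), np.float64(0.122)), (np.float64(0.551), np.float64(-0.394), np.float64(0.131))] [47 49 54]
8.339832578294071e-05 0.0
```

View pics/w3c.png

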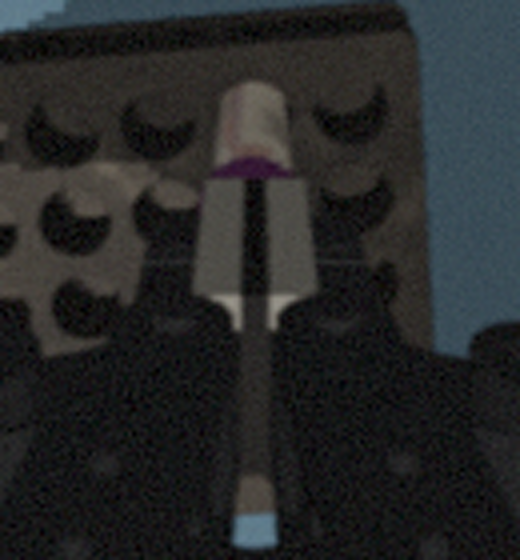

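```bash
python3 - <<'E'
from h import *
for n in('w1','w3'):
    d=pickle.load(open(n+'.pkl','rb'));W=world(d,d['T_tool_cam'])
    ok=(d['depth']>0)&(np.abs(W[...,0])<.025)&(W[...,2]<.03)&(W[...,2]>-.06)
    if n=='w3': ok[:222]=0
    P=W[ok];print(n,ok.sum(),'max z',np.percentile(P[:,2],[90,99,100]).round(4))
    for v in(range(222,236,2) if n=='w3' else range(236,290,6)):
        u=248 if n=='w3' else 155
        for uu in((242,248) if n=='w3' else (150,165,362)): print(v,uu,W[v,uu].round(4),d['img'][v,uu],end=' ')
        print()
E
```

```text
w1 4197 max z [-0.0279 -0.0219 -0.0196]
236 150 [-0.1356 -0.1839  0.3032] [130 116  87] 236 165 [ 0.0102 -0.0426 -0.0269] [19 22 20] 236 362 [-0.1366  0.1951  0.3053] [136 122  91] 
242 150 [ 0.0103 -0.0474 -0.0339] [65 73 73] 242 165 [ 0.0072 -0.0427 -0.0274] [ 4  8 11] 242 362 [-0.1476  0.1958  0.3039] [134 115  88] 
248 150 [ 0.0107 -0.0448 -0.0408] [72 76 79] 248 165 [ 0.005  -0.0423 -0.0294] [ 5  2 11] 248 362 [ 0.0104  0.0477 -0.0404] [72 77 80] 
254 150 [ 0.0102 -0.0431 -0.0455] [15  8  5] 254 165 [ 0.0021 -0.0424 -0.0299] [16 14 14] 254 362 [ 0.0103  0.0457 -0.0456] [73 81 81] 
260 150 [ 0.0086 -0.0425 -0.0477] [25 28 30] 260 165 [-0.0007 -0.0424 -0.0306] [18 16 14] 260 362 [ 0.0106  0.0434 -0.0514] [22 28 25] 
266 150 [ 0.0065 -0.0423 -0.0488] [14 14 16] 266 165 [-0.0037 -0.0425 -0.0311] [21 14 20] 266 362 [ 0.0091  0.0428 -0.0534] [ 8 14 18] 
272 150 [ 0.004  -0.0424 -0.0493] [16 14 18] 272 165 [-0.0061 -0.0423 -0.0324] [11 12 18] 272 362 [ 0.0069  0.0428 -0.0541] [13 15 17] 
278 150 [ 0.0016 -0.0424 -0.0499] [2 6 7] 278 165 [-0.0087 -0.0421 -0.0335] [ 9 10 14] 278 362 [ 0.0043  0.043  -0.0542] [ 4 15 15] 
284 150 [-0.0003 -0.0421 -0.0512] [16 23 26] 284 165 [-0.2345 -0.1661  0.3057] [116 104  83] 284 362 [ 0.0024  0.0428 -0.0554] [23 25 23] 
w3 4622 max z [-0.0053  0.0062  0.0274]
222 242 [-0.0134 -0.0087  0.0535] [43 43 49] 222 248 [ 0.005  -0.003   0.0054] [51 20 50] 
224 242 [ 0.0022 -0.0068  0.0092] [49 45 54] 224 248 [ 0.0053 -0.0029  0.0015] [56 51 61] 
226 242 [ 0.0105 -0.0058 -0.0147] [68 77 77] 226 248 [ 0.01   -0.0026 -0.0134] [71 75 74] 
228 242 [ 0.0101 -0.0057 -0.0165] [72 77 78] 228 248 [ 0.0102 -0.0026 -0.0168] [66 73 76] 
230 242 [ 0.0107 -0.0055 -0.0207] [72 76 78] 230 248 [ 0.0106 -0.0025 -0.0205] [72 73 78] 
232 242 [ 0.0105 -0.0055 -0.0229] [70 77 79] 232 248 [ 0.0098 -0.0025 -0.0212] [71 78 81] 
234 242 [ 0.0105 -0.0054 -0.0253] [74 79 82] 234 248 [ 0.0101 -0.0024 -0.0243] [67 73 73]
```

Measured in tool coordinates, the shut fingertips lie about 34 mm farther back than the stated +22 mm. They are at tool z of about -12 mm, so the grasp point is at about -31 mm. The stopper was never touched and the tube still stands. I'll open, go 34 mm lower and close.

Request:
{"fn": "drive_tool", "kwargs": {"targets": [[0.5, -0.005, 0.003, 0, 0, 0, 0], [0.5, -0.005, 0.003, 0, 0, 0, 0], [0.5, -0.005, 0.003, 0, 0, 0, 0], [0.5, -0.005, 0.003, 0, 0, 0, 0], [0.5, -0.005, 0.003, 0, 0, 0, 0], [0.5, -0.005, 0.003, 0, 0, 0, 0], [0.5, -0.005, 0.003, 0, 0, 0, 0], [0.5, -0.005, 0.003, 0.05, 0, 0, 0], [0.5, -0.005, 0.003, 0.114, 0, 0, 0], [0.5, -0.005, 0.003, 0.114, 0, 0, 0], [0.5, -0.005, 0.003, 0.114, 0, 0, 0]]}}

```text
time: 6.1
position: [0.5463, -0.3944, 0.042]
orientation: [-0.001, 0.0, 1.0, 0.001]
force: [0.6, 0.1, -0.5]
opening: 0.0429
grip_force: 0.0
```

Request:
{"fn": "drive_tool", "kwargs": {"targets": [[0, 0, 0, 0, 0, 0, 0], [0, 0, 0, 0, 0, 0, 0], [0, 0, 0, 0, 0, 0, 0], [0, 0, 0, 0, 0, 0, 0], [0, 0, 0, 0, 0, 0, 0], [0, 0, 0, 0, 0, 0, 0], [0, 0, 0, 0, 0, 0, 0]], "newtons": 25}}

```text
time: 6.8
position: [0.5474, -0.3955, 0.044]
orientation: [0.001, -0.0, 1.0, -0.001]
force: [0.9, -0.0, 5.5]
opening: 0.0158
grip_force: 24.6
```

Request:
{"fn": "drive_tool", "kwargs": {"targets": [[0, 0, 0, -0.1, 0, 0, 0], [0, 0, 0, -0.25, 0, 0, 0], [0, 0, 0, -0.4, 0, 0, 0], [0, 0, 0, -0.55, 0, 0, 0], [0, 0, 0, -0.633, 0, 0, 0], [0, 0, 0.12, -0.633, 0, 0, 0], [0, 0.05, 0.25, -0.633, 0, 0, 0], [0, 0.1, 0.4, -0.633, 0, 0, 0], [0, 0.15, 0.55, -0.633, 0, 0, 0], [0, 0.2, 0.7, -0.633, 0, 0, 0], [0, 0.25, 0.85, -0.633, 0, 0, 0], [0, 0.3, 1, -0.633, 0, 0, 0]]}}

```text
time: 8.0
position: [0.4556, -0.0931, 0.2324]
orientation: [-0.0, 0.0, 1.0, 0.0]
force: [0.1, 0.9, -0.3]
opening: 0.0154
grip_force: 24.9
```

Request:
{"fn": "drive_tool", "kwargs": {"targets": [[0, 0, 0.15, 0, 0, 0, 0], [0, 0, 0.3, 0, 0, 0, 0], [0, 0, 0.45, 0, 0, 0, 0], [0, 0, 0.6, 0, 0, 0, 0], [0, 0, 0.75, 0, 0, 0, 0], [0, 0, 0.9, 0, 0, 0, 0], [0, 0, 1, 0, 0, 0, 0]]}}

```text
time: 8.7
position: [0.4558, 0.2077, 0.2326]
orientation: [-0.0, -0.001, 1.0, 0.0]
force: [0.6, -0.6, 0.8]
opening: 0.0156
grip_force: 24.9
```

Request:
{"fn": "drive_tool", "kwargs": {"targets": [[0, 0, 0.12, 0, 0, 0, 0], [0, 0, 0.24, 0, 0, 0, 0], [0, 0, 0.36, 0, 0, 0, 0], [0, 0, 0.44, 0, 0, 0, 0], [0, 0, 0.497, 0, 0, 0, 0], [0, 0, 0.497, 0, 0, 0, 0], [0, 0, 0.497, 0, 0, 0, 0], [0, 0, 0.497, 0, 0, 0, 0]]}}

```text
time: 9.5
position: [0.4569, 0.3531, 0.2328]
orientation: [-0.0, 0.0, 1.0, -0.0]
force: [-0.4, -0.7, 0.2]
opening: 0.0154
grip_force: 24.9
```

```bash
python3 - <<'E'
from h import *
from cell import r
s,d=wrist(r,'w4');print(s['time'],s['position'],s['orientation'].round(4),s['opening'])
cv2.imwrite('pics/w4c.png',cv2.resize(d['img'][60:300,160:360],None,fx=2.5,fy=2.5,interpolation=2))
E
```

```text
9.5 [0.45692057 0.35307134 0.23280913] [-2.e-04  5.e-04  1.e+00 -3.e-04] 0.015418397384858229
```

View pics/w4c.png

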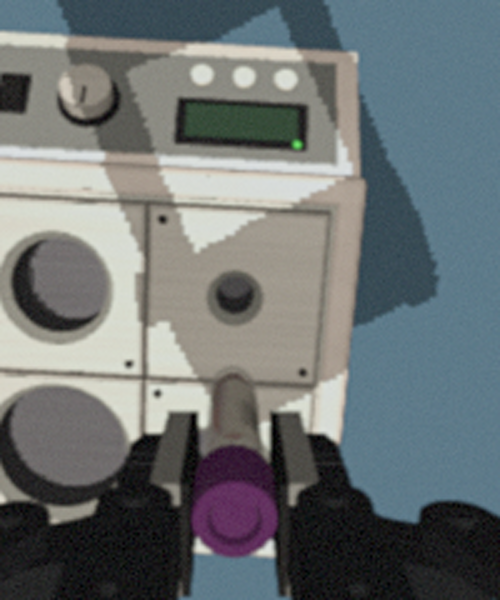

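The tube is held upright. Its foot is at full pixel (253,210) and the tube well at (254,179). I'll compare their axes.

```bash
python3 - <<'E'
from h import *
d=pickle.load(open('w4.pkl','rb'));W=world(d,d['E'])
for v in range(208,246,3):
    row=[(u,*W[v,u].round(4)) for u in range(243,264) if W[v,u,2]>.15]
    if row: a=np.array(row);i=len(a)//2;print(v,a[0,0],a[-1,0],'x min',a[:,1].min(),'y mid',((a[0,2]+a[-1,2])/2).round(4),'z',a[i,3])
m=(W[...,2]<.0705)
k=np.zeros(m.shape,np.uint8);cv2.circle(k,(254,179),12,1,-1);k&=m.astype(np.uint8)
cs,_=cv2.findContours(k,0,2);(u,v),rr=cv2.minEnclosingCircle(max(cs,key=len));print(u,v,rr,cast(d,u,v,.075,d['E']))
g=d['img'].max(-1);k=np.zeros(m.shape,np.uint8);cv2.circle(k,(254,179),12,1,-1);k&=(g<110).astype(np.uint8)
cs,_=cv2.findContours(k,0,2);(u,v),rr=cv2.minEnclosingCircle(max(cs,key=len));print(u,v,rr,cast(d,u,v,.075,d['E']))
E
```

```text
208 248.0 258.0 x min 0.4507 y mid 0.353 z 0.2037
211 245.0 260.0 x min 0.4509 y mid 0.3527 z 0.2097
214 244.0 261.0 x min 0.4506 y mid 0.3527 z 0.2165
217 244.0 262.0 x min 0.4506 y mid 0.3531 z 0.2215
220 244.0 262.0 x min 0.4504 y mid 0.353 z 0.2276
223 243.0 262.0 x min 0.4506 y mid 0.3526 z 0.2325
226 243.0 263.0 x min 0.4506 y mid 0.353 z 0.2371
229 243.0 263.0 x min 0.4508 y mid 0.3531 z 0.2392
232 243.0 263.0 x min 0.4506 y mid 0.353 z 0.244
235 243.0 263.0 x min 0.3924 y mid 0.3531 z 0.2492
238 243.0 263.0 x min 0.4491 y mid 0.353 z 0.2569
241 243.0 263.0 x min 0.4493 y mid 0.3531 z 0.2591
244 243.0 263.0 x min 0.4487 y mid 0.3531 z 0.2646
253.79896545410156 178.40721130371094 9.050930976867676 [0.45706745 0.35380164 0.075     ]
253.6999969482422 178.5 10.31223201751709 [0.45717571 0.35368834 0.075     ]
```

Aligned. Lowering it.

Request:
{"fn": "drive_tool", "kwargs": {"targets": [[0, 0, 0.002, 0.13, 0, 0, 0], [0, 0, 0.002, 0.26, 0, 0, 0], [0, 0, 0.002, 0.35, 0, 0, 0], [0, 0, 0.002, 0.38, 0, 0, 0], [0, 0, 0.002, 0.42, 0, 0, 0], [0, 0, 0.002, 0.46, 0, 0, 0], [0, 0, 0.002, 0.5, 0, 0, 0], [0, 0, 0.002, 0.53, 0, 0, 0], [0, 0, 0.002, 0.54, 0, 0, 0], [0, 0, 0.002, 0.54, 0, 0, 0]]}}

```text
time: 10.55
position: [0.457, 0.3548, 0.071]
orientation: [0.0, -0.0, 1.0, 0.0]
force: [0.1, -0.6, 0.2]
opening: 0.0153
grip_force: 24.9
```

Request:
{"fn": "drive_tool", "kwargs": {"targets": [[0.4, 0, 0, 0, 0, 0, 0], [0.4, 0, 0, 0, 0, 0, 0], [0.4, 0, 0, 0, 0, 0, 0], [0.4, 0, 0, 0, 0, 0, 0], [0.4, 0, 0, -0.1, 0, 0, 0], [0.4, 0, 0, -0.25, 0, 0, 0], [0.4, 0, 0, -0.4, 0, 0, 0], [0.4, 0, 0, -0.55, 0, 0, 0], [0.4, 0, 0, -0.667, 0, 0, 0], [0.7, 0, 0, -0.667, 0, 0, 0]]}}

```text
time: 11.55
position: [0.4596, 0.3562, 0.2781]
orientation: [0.005, -0.0, 1.0, 0.003]
force: [-0.2, -0.8, 1.7]
opening: 0.0474
grip_force: 0.0
```

```bash
python3 - <<'E'
from h import *
from cell import r
s,d=wrist(r,'w5');print(s['time'],s['position'])
W=world(d,d['E']);h=cv2.cvtColor(d['img'],cv2.COLOR_BGR2HSV);m=(h[...,0]>125)&(h[...,0]<165)&(h[...,1]>70)
c,l,st,ce=cv2.connectedComponentsWithStats(m.astype(np.uint8))
for i in range(1,c):
    if st[i,4]>30:print(st[i],ce[i],W[l==i].mean(0).round(3),'ztop',np.percentile(W[l==i][:,2],95).round(4))
E
```

```text
11.55 [0.45961207 0.35616801 0.27811523]
[244 164  14  15 147] [250.47619048 171.46938776] [0.456 0.354 0.107] ztop 0.1095
```

The tube is seated (top at 0.1095 m). Next is the red bottle.

Request:
{"fn": "drive_tool", "kwargs": {"targets": [[0.7, -0.02, -0.15, 0, 0, 0, 0], [0.7, -0.04, -0.3, 0, 0, 0, 0], [0.7, -0.06, -0.45, 0, 0, 0, 0], [0.7, -0.08, -0.6, 0, 0, 0, 0], [0.7, -0.1, -0.75, 0, 0, 0, 0], [0.7, -0.12, -0.9, 0, 0, 0, 0], [0.7, -0.12, -1, 0, 0, 0, 0]]}}

```text
time: 12.3
position: [0.4922, 0.052, 0.2693]
orientation: [-0.001, 0.001, 1.0, -0.0]
force: [0.1, 0.3, -0.1]
opening: 0.0597
grip_force: 0.0
```

Request:
{"fn": "drive_tool", "kwargs": {"targets": [[0.7, -0.02, -0.15, 0, 0, 0, 0], [0.7, -0.04, -0.3, 0, 0, 0, 0], [0.7, -0.06, -0.45, 0, 0, 0, 0], [0.7, -0.08, -0.6, 0, 0, 0, 0], [0.7, -0.1, -0.75, 0, 0, 0, 0], [0.7, -0.118, -0.9, 0, 0, 0, 0], [0.7, -0.118, -1, 0, 0, 0, 0]]}}

```text
time: 13.0
position: [0.5275, -0.2479, 0.2688]
orientation: [-0.001, 0.001, 1.0, 0.001]
force: [0.4, 0.0, 0.1]
opening: 0.0598
grip_force: 0.0
```

Request:
{"fn": "drive_tool", "kwargs": {"targets": [[0.7, 0, -0.02, 0.1, 0, 0, 0], [0.7, 0, -0.02, 0.22, 0, 0, 0], [0.7, 0, -0.02, 0.34, 0, 0, 0], [0.7, 0, -0.02, 0.46, 0, 0, 0], [0.7, 0, -0.02, 0.54, 0, 0, 0], [0.7, 0, -0.02, 0.62, 0, 0, 0], [0.7, 0, -0.02, 0.69, 0, 0, 0], [0.7, 0, -0.02, 0.74, 0, 0, 0], [0.7, 0, -0.02, 0.77, 0, 0, 0], [0.7, 0, -0.02, 0.77, 0, 0, 0]]}}

```text
time: 14.0
position: [0.5272, -0.2505, 0.0384]
orientation: [-0.001, -0.0, 1.0, 0.001]
force: [0.1, 0.3, 0.4]
opening: 0.0593
grip_force: 0.0
```

Request:
{"fn": "drive_tool", "kwargs": {"targets": [[0, 0, 0, 0, 0, 0, 0], [0, 0, 0, 0, 0, 0, 0], [0, 0, 0, 0, 0, 0, 0], [0, 0, 0, 0, 0, 0, 0], [0, 0, 0, 0, 0, 0, 0], [0, 0, 0, 0, 0, 0, 0], [0, 0, 0, 0, 0, 0, 0]], "newtons": 40}}

```text
time: 14.7
position: [0.5292, -0.252, 0.0413]
orientation: [0.001, 0.0, 1.0, -0.001]
force: [0.4, -0.1, 6.9]
opening: 0.0379
grip_force: 40.8
```

The opening of 38 mm means the pads caught the shoulder rather than the 31 mm cap. I'll open, rise 9 mm and regrip.

Request:
{"fn": "drive_tool", "kwargs": {"targets": [[0.7, 0, 0, 0, 0, 0, 0], [0.7, 0, 0, 0, 0, 0, 0], [0.7, 0, 0, 0, 0, 0, 0], [0.7, 0, 0, -0.03, 0, 0, 0], [0.7, 0, 0, -0.03, 0, 0, 0], [0, 0, 0, -0.03, 0, 0, 0], [0, 0, 0, -0.03, 0, 0, 0], [0, 0, 0, -0.03, 0, 0, 0], [0, 0, 0, -0.03, 0, 0, 0], [0, 0, 0, -0.03, 0, 0, 0], [0, 0, 0, -0.03, 0, 0, 0], [0, 0, 0, -0.03, 0, 0, 0]], "newtons": 40}}

```text
time: 15.9
position: [0.5295, -0.2519, 0.0514]
orientation: [0.001, -0.0, 1.0, -0.001]
force: [-2.2, 2.6, 13.2]
opening: 0.0298
grip_force: 59.8
```

```bash
python3 - <<'E'
from h import *
from cell import r
s,d=wrist(r,'w6');print(s['time'],s['position'],s['opening'],s['grip_force'],s['force'])
cv2.imwrite('pics/w6c.png',cv2.resize(d['img'][150:340,150:360],None,fx=2.5,fy=2.5,interpolation=2))
W=world(d,d['E'])
for v in range(205,280,5):print(v,W[v,256].round(4),d['img'][v,256],W[v,236].round(4))
E
```

```text
15.9 [ 0.52954307 -0.2518918   0.05137639] 0.02980644151664418 59.788394342176616 [-2.1650244   2.64855303 13.21177791]
205 [ 0.5126 -0.2502  0.0498] [ 66  90 115] [ 0.5148 -0.2622  0.0427]
210 [ 0.5147 -0.2502  0.0525] [ 68  97 123] [ 0.5153 -0.2617  0.0507]
215 [ 0.5172 -0.2502  0.054 ] [ 68 100 127] [ 0.5185 -0.2618  0.0505]
220 [ 0.5171 -0.2502  0.0624] [ 23  24 102] [ 0.5205 -0.2616  0.0532]
225 [ 0.5165 -0.2503  0.071 ] [ 29  30 105] [ 0.5193 -0.261   0.0639]
230 [ 0.517  -0.2504  0.0762] [ 24  27 102] [ 0.5193 -0.2605  0.0708]
235 [ 0.517  -0.2504  0.0823] [ 33  43 155] [ 0.5199 -0.2602  0.0758]
240 [ 0.5196 -0.2504  0.0823] [ 49  56 182] [ 0.5198 -0.2599  0.0819]
245 [ 0.5222 -0.2504  0.0821] [ 45  55 179] [ 0.5218 -0.2598  0.0829]
250 [ 0.5247 -0.2504  0.0824] [ 46  52 179] [ 0.5247 -0.2599  0.0823]
255 [ 0.5276 -0.2504  0.0819] [ 38  49 177] [ 0.5274 -0.26    0.0823]
260 [ 0.5296 -0.2504  0.0831] [ 47  51 176] [ 0.5306 -0.2601  0.0811]
265 [ 0.5324 -0.2504  0.0828] [ 43  49 174] [ 0.5327 -0.26    0.0822]
270 [ 0.5358 -0.2504  0.0816] [ 43  53 174] [ 0.5357 -0.2601  0.0818]
275 [ 0.5386 -0.2503  0.0815] [ 41  51 174] [ 0.5387 -0.2602  0.0813]
```

View pics/w6c.png

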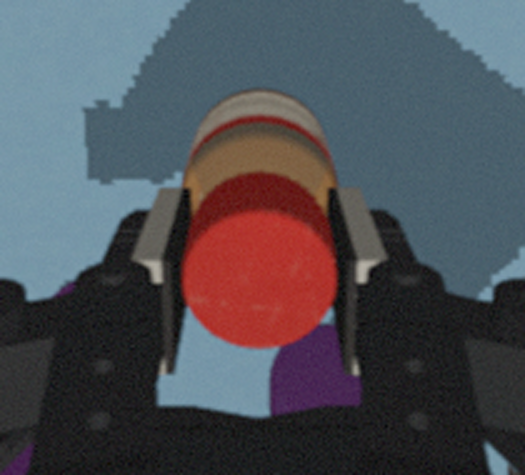

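Now gripping the cap (29.8 mm). I'll lift and carry.

Request:
{"fn": "drive_tool", "kwargs": {"targets": [[0, 0, 0, -0.08, 0, 0, 0], [0, 0, 0, -0.2, 0, 0, 0], [0, 0, 0, -0.32, 0, 0, 0], [0, 0, 0, -0.44, 0, 0, 0], [0, 0, 0, -0.56, 0, 0, 0], [0, 0, 0.05, -0.6, 0, 0, 0], [0, 0.03, 0.15, -0.6, 0, 0, 0], [0, 0.07, 0.27, -0.6, 0, 0, 0], [0, 0.12, 0.4, -0.6, 0, 0, 0], [0, 0.17, 0.53, -0.6, 0, 0, 0], [0, 0.21, 0.66, -0.6, 0, 0, 0], [0, 0.255, 0.79, -0.6, 0, 0, 0]], "newtons": 40}}

```text
time: 17.15
position: [0.45, -0.012, 0.2277]
orientation: [-0.001, 0.0, 1.0, 0.0]
force: [0.6, 0.5, -1.0]
opening: 0.0296
grip_force: 56.1
```

Request:
{"fn": "drive_tool", "kwargs": {"targets": [[0, 0, 0.13, 0, 0, 0, 0], [0, 0, 0.26, 0, 0, 0, 0], [0, 0, 0.39, 0, 0, 0, 0], [0, 0, 0.52, 0, 0, 0, 0], [0, 0, 0.65, 0, 0, 0, 0], [0, 0, 0.76, 0, 0, 0, 0], [0, 0, 0.86, 0, 0, 0, 0], [0, 0, 0.93, 0, 0, 0, 0], [0, 0, 0.96, 0, 0, 0, 0], [0, 0, 0.96, 0, 0, 0, 0], [0, 0, 0.96, 0, 0, 0, 0]]}}

```text
time: 18.25
position: [0.4513, 0.2731, 0.2284]
orientation: [-0.001, -0.0, 1.0, -0.0]
force: [0.0, 0.0, -0.6]
opening: 0.03
grip_force: 56.1
```

```bash
cat >> h.py <<'E'
def circ(P):
    A=np.c_[2*P,np.ones(len(P))];s=np.linalg.lstsq(A,(P**2).sum(1),rcond=None)[0]
    return s[:2].round(4),np.sqrt(s[2]+s[0]**2+s[1]**2).round(4)
def held(d,h,ranges,yw=.035):
    """circle fit of the visible held vessel at heights above its foot; foot height h unknown -> world z ranges"""
    W=world(d,d['E']);T=d['T'][:3,3]
    near=(d['depth']>0)&(abs(W[...,0]-T[0])<.04)&(abs(W[...,1]-T[1])<yw)
    print('lowest z',np.percentile(W[near&(W[...,2]>.12)][:,2],[0,1,3]).round(4))
    for a,b in ranges:
        m=near&(W[...,2]>a)&(W[...,2]<b);print((a,b),m.sum(),*circ(W[m][:,:2]))
E
python3 - <<'E'
from h import *
from cell import r
s,d=wrist(r,'w7');print(s['time'],s['position'],s['orientation'].round(4),s['opening'],s['force'])
held(d,0,[(.187,.195),(.195,.205),(.205,.215),(.215,.225)],.025)
cv2.imwrite('pics/w7c.png',cv2.resize(d['img'][60:300,160:360],None,fx=2.5,fy=2.5,interpolation=2))
E
```

```text
18.25 [0.45125298 0.27311608 0.22841026] [-6.e-04 -1.e-04  1.e+00 -4.e-04] 0.030002874044661714 [ 0.007626    0.01733125 -0.59268912]
lowest z [0.1809 0.1978 0.2202]
(0.187, 0.195) 134 [0.453  0.2735] 0.02
(0.195, 0.205) 190 [0.4531 0.2735] 0.0201
(0.205, 0.215) 223 [0.4531 0.2735] 0.02
(0.215, 0.225) 348 [0.453  0.2734] 0.0196
```

View pics/w7c.png

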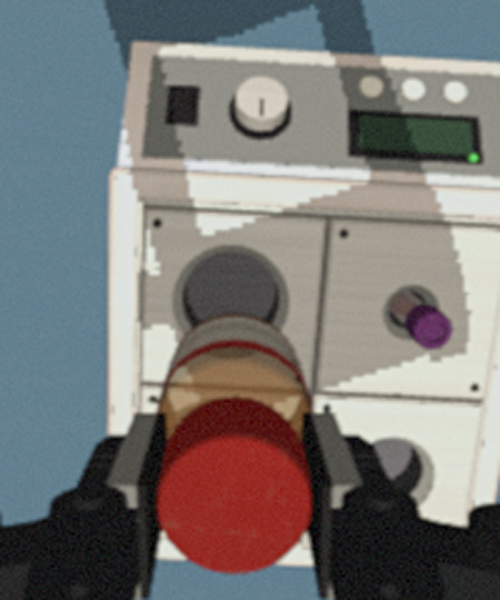

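The bottle is upright above its well, and the tube sits in its own well. Lowering.

Request:
{"fn": "drive_tool", "kwargs": {"targets": [[0, 0.003, -0.003, 0.1, 0, 0, 0], [0, 0.003, -0.003, 0.2, 0, 0, 0], [0, 0.003, -0.003, 0.27, 0, 0, 0], [0, 0.003, -0.003, 0.31, 0, 0, 0], [0, 0.003, -0.003, 0.35, 0, 0, 0], [0, 0.003, -0.003, 0.39, 0, 0, 0], [0, 0.003, -0.003, 0.42, 0, 0, 0], [0, 0.003, -0.003, 0.445, 0, 0, 0], [0, 0.003, -0.003, 0.452, 0, 0, 0], [0, 0.003, -0.003, 0.452, 0, 0, 0]]}}

```text
time: 19.3
position: [0.4508, 0.2729, 0.0933]
orientation: [-0.0, -0.0, 1.0, -0.0]
force: [-0.4, -0.5, -0.4]
opening: 0.0298
grip_force: 56.1
```

Request:
{"fn": "drive_tool", "kwargs": {"targets": [[0.55, 0, 0, 0, 0, 0, 0], [0.55, 0, 0, 0, 0, 0, 0], [0.55, 0, 0, 0, 0, 0, 0], [0.55, 0, 0, 0, 0, 0, 0], [0.55, 0, 0, -0.1, 0, 0, 0], [0.55, 0, 0, -0.25, 0, 0, 0], [0.55, 0, 0, -0.4, 0, 0, 0], [0.55, 0, 0, -0.55, 0, 0, 0], [0.55, 0, 0, -0.65, 0, 0, 0], [0.55, 0, 0, -0.65, 0, 0, 0]]}}

```text
time: 20.3
position: [0.4534, 0.2737, 0.2944]
orientation: [0.005, -0.0, 1.0, 0.002]
force: [0.5, 0.1, -0.2]
opening: 0.0468
grip_force: 0.0
```

```bash
python3 - <<'E'
from h import *
from cell import r
s,d=wrist(r,'w8');print(s['time'],s['position'],s['opening'])
W=world(d,d['E']);h=cv2.cvtColor(d['img'],cv2.COLOR_BGR2HSV);m=((h[...,0]<8)|(h[...,0]>172))&(h[...,1]>150)&(W[...,2]>.1)
print(m.sum(),np.percentile(W[m][:,2],[50,95]).round(4),W[m].mean(0))
E
```

```text
20.3 [0.45336789 0.27372809 0.2944317 ] 0.046769936782122795
566 [0.1221 0.3806] [0.45022169 0.27295608 0.14633887]
```

The red bottle is seated (top at 0.122 m). Next is the jar.

Request:
{"fn": "drive_tool", "kwargs": {"targets": [[0.85, 0.01, -0.15, 0, 0, 0, 0], [0.85, 0.03, -0.3, 0, 0, 0, 0], [0.85, 0.05, -0.45, 0, 0, 0, 0], [0.85, 0.07, -0.6, 0, 0, 0, 0], [0.85, 0.09, -0.75, 0, 0, 0, 0], [0.85, 0.1, -0.9, 0, 0, 0, 0], [0.85, 0.1, -1, 0, 0, 0, 0]]}}

```text
time: 21.05
position: [0.4195, -0.0293, 0.2868]
orientation: [-0.001, 0.001, 1.0, 0.0]
force: [0.6, 0.6, 0.0]
opening: 0.0724
grip_force: 0.0
```

Request:
{"fn": "drive_tool", "kwargs": {"targets": [[0.85, 0.02, -0.15, 0, 0, 0, 0], [0.85, 0.04, -0.3, 0, 0, 0, 0], [0.85, 0.06, -0.45, 0, 0, 0, 0], [0.85, 0.07, -0.6, 0, 0, 0, 0], [0.85, 0.07, -0.73, 0, 0, 0, 0], [0.85, 0.07, -0.825, 0, 0, 0, 0], [0.85, 0.07, -0.825, 0, 0, 0, 0], [0.85, 0.07, -0.825, 0.05, 0, 0, 0]]}}

```text
time: 21.85
position: [0.3999, -0.2754, 0.2733]
orientation: [0.0, 0.001, 1.0, -0.0]
force: [0.2, 0.7, 0.4]
opening: 0.0726
grip_force: 0.0
```

Request:
{"fn": "drive_tool", "kwargs": {"targets": [[0.85, 0, 0, 0.1, 0, 0, 0], [0.85, 0, 0, 0.22, 0, 0, 0], [0.85, 0, 0, 0.34, 0, 0, 0], [0.85, 0, 0, 0.46, 0, 0, 0], [0.85, 0, 0, 0.56, 0, 0, 0], [0.85, 0, 0, 0.65, 0, 0, 0], [0.85, 0, 0, 0.71, 0, 0, 0], [0.85, 0, 0, 0.76, 0, 0, 0], [0.85, 0, 0, 0.795, 0, 0, 0], [0.85, 0, 0, 0.795, 0, 0, 0]]}}

```text
time: 22.85
position: [0.3986, -0.2726, 0.0331]
orientation: [-0.001, -0.0, 1.0, 0.002]
force: [0.2, -0.1, -0.3]
opening: 0.0728
grip_force: 0.0
```

Request:
{"fn": "drive_tool", "kwargs": {"targets": [[0, 0, 0, 0, 0, 0, 0], [0, 0, 0, 0, 0, 0, 0], [0, 0, 0, 0, 0, 0, 0], [0, 0, 0, 0, 0, 0, 0], [0, 0, 0, 0, 0, 0, 0], [0, 0, 0, 0, 0, 0, 0], [0, 0, 0, 0, 0, 0, 0]], "newtons": 40}}

```text
time: 23.55
position: [0.4005, -0.2752, 0.0358]
orientation: [0.001, -0.0, 1.0, -0.0]
force: [-0.0, 1.2, 5.3]
opening: 0.0519
grip_force: 42.2
```

Request:
{"fn": "drive_tool", "kwargs": {"targets": [[0, 0, 0, -0.08, 0, 0, 0], [0, 0, 0, -0.2, 0, 0, 0], [0, 0, 0, -0.32, 0, 0, 0], [0, 0, 0, -0.44, 0, 0, 0], [0, 0, 0, -0.56, 0, 0, 0], [0, 0, 0.05, -0.6, 0, 0, 0], [0, -0.03, 0.15, -0.6, 0, 0, 0], [0, -0.07, 0.27, -0.6, 0, 0, 0], [0, -0.12, 0.4, -0.6, 0, 0, 0], [0, -0.17, 0.53, -0.6, 0, 0, 0], [0, -0.21, 0.66, -0.6, 0, 0, 0], [0, -0.243, 0.79, -0.6, 0, 0, 0]], "newtons": 40}}

```text
time: 24.75
position: [0.4729, -0.0361, 0.2148]
orientation: [-0.0, 0.0, 1.0, -0.0]
force: [1.3, -0.6, -1.5]
opening: 0.0518
grip_force: 42.1
```

Request:
{"fn": "drive_tool", "kwargs": {"targets": [[0, -0.04, 0.13, 0, 0, 0, 0], [0, -0.08, 0.26, 0, 0, 0, 0], [0, -0.12, 0.39, 0, 0, 0, 0], [0, -0.15, 0.52, 0, 0, 0, 0], [0, -0.18, 0.65, 0, 0, 0, 0], [0, -0.2, 0.77, 0, 0, 0, 0], [0, -0.2, 0.88, 0, 0, 0, 0], [0, -0.2, 0.96, 0, 0, 0, 0], [0, -0.2, 1, 0, 0, 0, 0], [0, -0.2, 1, 0, 0, 0, 0], [0, -0.2, 1, 0, 0, 0, 0]]}}

```text
time: 25.85
position: [0.5326, 0.2615, 0.2147]
orientation: [-0.0, -0.0, 1.0, -0.0]
force: [0.6, 0.1, -0.3]
opening: 0.052
grip_force: 42.1
```

```bash
python3 - <<'E'
from h import *
from cell import r
s,d=wrist(r,'w9');print(s['time'],s['position'],s['orientation'].round(4),s['opening'],s['force'])
held(d,0,[(.184,.19),(.19,.2),(.2,.21),(.21,.22)],.029)
W=world(d,d['E']);m=(W[...,2]>.23)&(abs(W[...,1]-s['position'][1])<.024)&(abs(W[...,0]-s['position'][0])<.035);print(np.percentile(W[m][:,2],[50,90]))
E
```

```text
25.85 [0.53264749 0.2614868  0.21467475] [-3.e-04 -0.e+00  1.e+00 -4.e-04] 0.052018497809672895 [ 0.59846283  0.14311464 -0.32488778]
lowest z [0.1795 0.1996 0.2185]
(0.184, 0.19) 63 [0.5343 0.2618] 0.0305
(0.19, 0.2) 215 [0.5337 0.2618] 0.0302
(0.2, 0.21) 260 [0.5337 0.2618] 0.0301
(0.21, 0.22) 425 [0.5337 0.2618] 0.0299
[0.30382008 0.32138065]
```

Request:
{"fn": "drive_tool", "kwargs": {"targets": [[0, 0.001, 0.02, 0.06, 0, 0, 0], [0, 0.001, 0.02, 0.16, 0, 0, 0], [0, 0.001, 0.02, 0.24, 0, 0, 0], [0, 0.001, 0.02, 0.28, 0, 0, 0], [0, 0.001, 0.02, 0.32, 0, 0, 0], [0, 0.001, 0.02, 0.36, 0, 0, 0], [0, 0.001, 0.02, 0.4, 0, 0, 0], [0, 0.001, 0.02, 0.43, 0, 0, 0], [0, 0.001, 0.02, 0.442, 0, 0, 0], [0, 0.001, 0.02, 0.442, 0, 0, 0]]}}

```text
time: 26.9
position: [0.5322, 0.2683, 0.0819]
orientation: [-0.0, -0.0, 1.0, -0.0]
force: [-0.1, 0.3, -0.8]
opening: 0.0518
grip_force: 42.1
```

Request:
{"fn": "drive_tool", "kwargs": {"targets": [[0.8, 0, 0, 0, 0, 0, 0], [0.8, 0, 0, 0, 0, 0, 0], [0.8, 0, 0, 0, 0, 0, 0], [0.8, 0, 0, 0, 0, 0, 0], [0.8, 0, 0, -0.1, 0, 0, 0], [0.8, 0, 0, -0.25, 0, 0, 0], [0.8, 0, 0, -0.4, 0, 0, 0], [0.8, 0, 0, -0.55, 0, 0, 0], [0.8, 0, 0, -0.65, 0, 0, 0], [0.8, 0, 0, -0.65, 0, 0, 0]]}}

```text
time: 27.9
position: [0.5351, 0.2692, 0.284]
orientation: [0.005, -0.0, 1.0, 0.001]
force: [0.6, 1.1, 0.5]
opening: 0.0684
grip_force: 0.0
```

```bash
python3 - <<'E'
from h import *
from cell import r
s,d=wrist(r,'w10');print(s['time'],s['position'],s['opening'])
W=world(d,d['E']);m=(W[...,2]>.09)&(W[...,2]<.13)&(np.hypot(W[...,0]-.533,W[...,1]-.268)<.025)
print(m.sum(),np.percentile(W[m][:,2],[5,50,95]).round(4),W[m].mean(0).round(4))
E
```

```text
27.9 [0.53514141 0.26916168 0.2840096 ] 0.06840450589368818
1355 [0.109  0.1102 0.1114] [0.5327 0.268  0.1102]
```

The jar is seated (top at 0.110 m). Last is the small bottle.

Request:
{"fn": "drive_tool", "kwargs": {"targets": [[0.55, 0.02, -0.15, 0, 0, 0, 0], [0.55, 0.05, -0.3, 0, 0, 0, 0], [0.55, 0.08, -0.45, 0, 0, 0, 0], [0.55, 0.11, -0.6, 0, 0, 0, 0], [0.55, 0.14, -0.75, 0, 0, 0, 0], [0.55, 0.15, -0.9, 0, 0, 0, 0], [0.55, 0.15, -1, 0, 0, 0, 0]]}}

```text
time: 28.65
position: [0.4859, -0.0339, 0.2757]
orientation: [-0.001, 0.001, 1.0, 0.0]
force: [0.8, 0.2, 1.1]
opening: 0.0472
grip_force: 0.0
```

Request:
{"fn": "drive_tool", "kwargs": {"targets": [[0.55, 0.03, -0.15, 0, 0, 0, 0], [0.55, 0.06, -0.3, 0, 0, 0, 0], [0.55, 0.09, -0.45, 0, 0, 0, 0], [0.55, 0.12, -0.6, 0, 0, 0, 0], [0.55, 0.15, -0.75, 0, 0, 0, 0], [0.55, 0.15, -0.9, 0, 0, 0, 0], [0.55, 0.15, -1, 0, 0, 0, 0]]}}

```text
time: 29.35
position: [0.441, -0.334, 0.2753]
orientation: [-0.001, 0.001, 1.0, 0.001]
force: [-0.3, -0.4, -0.1]
opening: 0.0469
grip_force: 0.0
```

Request:
{"fn": "drive_tool", "kwargs": {"targets": [[0.55, 0, -0.08, 0.05, 0, 0, 0], [0.55, 0, -0.153, 0.15, 0, 0, 0], [0.55, 0, -0.153, 0.27, 0, 0, 0], [0.55, 0, -0.153, 0.39, 0, 0, 0], [0.55, 0, -0.153, 0.5, 0, 0, 0], [0.55, 0, -0.153, 0.6, 0, 0, 0], [0.55, 0, -0.153, 0.68, 0, 0, 0], [0.55, 0, -0.153, 0.74, 0, 0, 0], [0.55, 0, -0.153, 0.78, 0, 0, 0], [0.55, 0, -0.153, 0.8, 0, 0, 0], [0.55, 0, -0.153, 0.8, 0, 0, 0]]}}

```text
time: 30.45
position: [0.442, -0.3769, 0.0363]
orientation: [-0.001, -0.0, 1.0, 0.001]
force: [-0.0, -0.2, -0.2]
opening: 0.0471
grip_force: 0.0
```

Request:
{"fn": "drive_tool", "kwargs": {"targets": [[0, 0, 0, 0, 0, 0, 0], [0, 0, 0, 0, 0, 0, 0], [0, 0, 0, 0, 0, 0, 0], [0, 0, 0, 0, 0, 0, 0], [0, 0, 0, 0, 0, 0, 0], [0, 0, 0, 0, 0, 0, 0], [0, 0, 0, 0, 0, 0, 0]], "newtons": 35}}

```text
time: 31.15
position: [0.4431, -0.3784, 0.0384]
orientation: [0.001, -0.0, 1.0, -0.001]
force: [-0.4, -0.5, 6.5]
opening: 0.0264
grip_force: 35.2
```

An opening of 26 mm is more than the cap (23.4 mm), so it's on the shoulder again. I'll regrip 6 mm higher.

Request:
{"fn": "drive_tool", "kwargs": {"targets": [[0.5, 0, 0, 0, 0, 0, 0], [0.5, 0, 0, 0, 0, 0, 0], [0.5, 0, 0, 0, 0, 0, 0], [0.5, 0, 0, -0.02, 0, 0, 0], [0.5, 0, 0, -0.02, 0, 0, 0], [0, 0, 0, -0.02, 0, 0, 0], [0, 0, 0, -0.02, 0, 0, 0], [0, 0, 0, -0.02, 0, 0, 0], [0, 0, 0, -0.02, 0, 0, 0], [0, 0, 0, -0.02, 0, 0, 0], [0, 0, 0, -0.02, 0, 0, 0], [0, 0, 0, -0.02, 0, 0, 0]]}}

```text
time: 32.35
position: [0.4427, -0.3778, 0.0436]
orientation: [0.0, -0.0, 1.0, -0.0]
force: [0.0, -0.2, 4.0]
opening: 0.0219
grip_force: 34.2
```

Request:
{"fn": "drive_tool", "kwargs": {"targets": [[0, 0, 0, -0.08, 0, 0, 0], [0, 0, 0, -0.2, 0, 0, 0], [0, 0, 0, -0.32, 0, 0, 0], [0, 0, 0, -0.44, 0, 0, 0], [0, 0, 0, -0.56, 0, 0, 0], [0, 0, 0.05, -0.6, 0, 0, 0], [0, -0.03, 0.15, -0.6, 0, 0, 0], [0, -0.06, 0.27, -0.6, 0, 0, 0], [0, -0.09, 0.4, -0.6, 0, 0, 0], [0, -0.12, 0.53, -0.6, 0, 0, 0], [0, -0.15, 0.66, -0.6, 0, 0, 0], [0, -0.18, 0.79, -0.6, 0, 0, 0]]}}

```text
time: 33.55
position: [0.4961, -0.1387, 0.2227]
orientation: [-0.001, 0.0, 1.0, 0.0]
force: [0.9, 0.2, 1.2]
opening: 0.0219
grip_force: 34.3
```

Request:
{"fn": "drive_tool", "kwargs": {"targets": [[0, -0.03, 0.14, 0, 0, 0, 0], [0, -0.06, 0.28, 0, 0, 0, 0], [0, -0.09, 0.42, 0, 0, 0, 0], [0, -0.11, 0.56, 0, 0, 0, 0], [0, -0.13, 0.7, 0, 0, 0, 0], [0, -0.138, 0.85, 0, 0, 0, 0], [0, -0.138, 1, 0, 0, 0, 0]]}}

```text
time: 34.25
position: [0.5374, 0.1612, 0.2226]
orientation: [-0.001, 0.0, 1.0, -0.0]
force: [0.2, -0.2, -1.4]
opening: 0.0218
grip_force: 34.3
```

Request:
{"fn": "drive_tool", "kwargs": {"targets": [[0, 0, 0.13, 0, 0, 0, 0], [0, 0, 0.26, 0, 0, 0, 0], [0, 0, 0.39, 0, 0, 0, 0], [0, 0, 0.5, 0, 0, 0, 0], [0, 0, 0.58, 0, 0, 0, 0], [0, 0, 0.634, 0, 0, 0, 0], [0, 0, 0.634, 0, 0, 0, 0], [0, 0, 0.634, 0, 0, 0, 0]]}}

```text
time: 35.05
position: [0.5376, 0.349, 0.2228]
orientation: [-0.0, -0.0, 1.0, -0.001]
force: [0.1, -0.1, 0.2]
opening: 0.022
grip_force: 34.4
```

```bash
python3 - <<'E'
from h import *
from cell import r
s,d=wrist(r,'w11');print(s['time'],s['position'],s['orientation'].round(4),s['opening'],s['force'])
held(d,0,[(.184,.19),(.19,.2),(.2,.21),(.21,.22)],.018)
E
```

```text
35.05 [0.53764958 0.34897435 0.2227961 ] [-5.e-04 -1.e-04  1.e+00 -5.e-04] 0.02200696652204583 [ 0.06720085 -0.10447091  0.180425  ]
lowest z [0.1816 0.1979 0.2168]
(0.184, 0.19) 68 [0.538  0.3477] 0.015
(0.19, 0.2) 153 [0.5382 0.348 ] 0.0151
(0.2, 0.21) 184 [0.5381 0.3483] 0.0151
(0.21, 0.22) 319 [0.5377 0.3485] 0.0143
```

Request:
{"fn": "drive_tool", "kwargs": {"targets": [[0, 0, 0.003, 0.1, 0, 0, 0], [0, 0, 0.003, 0.2, 0, 0, 0], [0, 0, 0.003, 0.26, 0, 0, 0], [0, 0, 0.003, 0.3, 0, 0, 0], [0, 0, 0.003, 0.34, 0, 0, 0], [0, 0, 0.003, 0.38, 0, 0, 0], [0, 0, 0.003, 0.41, 0, 0, 0], [0, 0, 0.003, 0.435, 0, 0, 0], [0, 0, 0.003, 0.443, 0, 0, 0], [0, 0, 0.003, 0.443, 0, 0, 0]]}}

```text
time: 36.1
position: [0.5377, 0.3506, 0.0903]
orientation: [-0.0, -0.0, 1.0, -0.0]
force: [0.0, 0.1, -0.8]
opening: 0.0218
grip_force: 34.4
```

Request:
{"fn": "drive_tool", "kwargs": {"targets": [[0.45, 0, 0, 0, 0, 0, 0], [0.45, 0, 0, 0, 0, 0, 0], [0.45, 0, 0, 0, 0, 0, 0], [0.45, 0, 0, 0, 0, 0, 0], [0.45, 0, 0, -0.1, 0, 0, 0], [0.45, 0, 0, -0.25, 0, 0, 0], [0.45, 0, 0, -0.4, 0, 0, 0], [0.45, 0, 0, -0.55, 0, 0, 0], [0.45, 0, 0, -0.65, 0, 0, 0], [0.45, 0.1, 0, -0.65, 0, 0, 0], [0.45, 0.2, 0, -0.65, 0, 0, 0], [0.45, 0.2, 0, -0.65, 0, 0, 0]]}}

```text
time: 37.3
position: [0.475, 0.351, 0.2861]
orientation: [-0.0, -0.001, 1.0, 0.0]
force: [0.2, 0.1, -0.0]
opening: 0.038
grip_force: 0.0
```

```bash
python3 - <<'E'
from h import *
from cell import r
s,d=wrist(r,'w12');print(s['time'],s['position'],s['opening'],s['grip_force'])
W=world(d,d['E'])
for n,x,y,rr in(('tube',.457,.354,.008),('small',.538,.349,.011),('large',.452,.273,.015),('jar',.533,.268,.026)):
    m=(W[...,2]>.09)&(W[...,2]<.14)&(np.hypot(W[...,0]-x,W[...,1]-y)<rr);print(n,m.sum(),np.percentile(W[m][:,2],[5,50,95]).round(4),W[m].mean(0).round(4))
E
```

```text
37.3 [0.47504191 0.35096509 0.28610339] 0.037956545874460464 0.0
tube 141 [0.1012 0.108  0.1096] [0.4566 0.3541 0.1074]
small 263 [0.0987 0.1115 0.1128] [0.5363 0.3493 0.11  ]
large 616 [0.0945 0.1218 0.1231] [0.4508 0.2745 0.1191]
jar 1238 [0.1078 0.1102 0.1114] [0.5306 0.2678 0.1097]
```

View pics/w12.png

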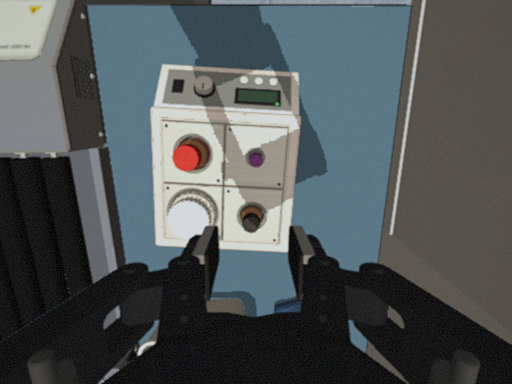

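All four vessels are seated: red bottle at (187,157), tube at (257,159), jar at (190,218) and small bottle at (251,221). Their tops are at the expected heights and the gripper is clear, so I'll hand in.

```bash
python3 -c "
from cell import r
print(r.sign_off())"
```

```text
the job is handed in; nothing more can be done
None
```

All four vessels are standing upright and released in their own wells, with their tops at the expected heights in the last wrist view; the job was handed in after about 37 s on the robot's clock, and sign-off returned no verdict.

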